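Slide the pan to the large ring, hold the hob dial at its third click

ROBOT

A 6-joint arm with a two-finger parallel gripper is mounted at the origin on a cart in front of the work surface, level with it; the furniture and walls round the work are solid. World frame = base frame: x ahead of the robot, y to its left, z up, the work surface at z = 0. Lengths are in mm, angles in rad, forces in N, time in s.
With the tool pointing down it reaches from about 350 to 775 mm from the base axis. Payload 7.3 kg.
Tool frame: the origin (TCP) lies at the very end of the fingers, on their centre line; the grasp point (between the pads) lies grip_point_offset behind it (grip_point_offset is the distance from the TCP to the grasp point, in mm); x points along the fingers, z is the direction in which the jaws open and shut, and the axes are right-handed (so a half turn about x gives the same grasp; the last joint's range is limited). The gripper opens to 92 mm and grips with 3 to 60 N. Pads are 19 mm wide; open, the fingers measure 130 mm over their backs; the gripper's body (75 mm by 190 mm) begins 47 mm behind the grasp point.
Start: joints at [1.116, 0.342, 1.524, -0, 1.275, -0.146], TCP at [159.541, 500.192, 226.741] pointing down, gripper open.
Joint ranges: [-2.53, 2.53], [-0.77, 2.02], [0.04, 2.7], [-1, 4.14], [0.28, 2.66], [-3.11, 3.11]. Speed limits (rad/s): [2.57, 2.57, 3.14, 3.14, 3.14, 3.14].

INTERFACE

Orientations are given as [roll, pitch, yaw] about the fixed x, y, z axes, in that order (R = Rz(yaw) Ry(pitch) Rx(roll)).
In Python, from plant import * gives the robot as it stands.
- The arm moves only by the tool send_rows, never from a script. Its argument "series" is text: rows parted by semicolons, each of 5 numbers parted by spaces: the gripper's target within -1 to 1 (fully open at 1, half-way at 0, shut at -1), then the shift along the tool's x, y, z in units of 30 mm (1.0 is 30 mm), then the turn about the tool's x in units of 5 degrees (1.0 is 5 degrees). A call has 1 to 8 rows; each row is the pose to reach, as a shift and turn from the pose commanded when the call began, along the tool's axes at that moment; what a row does not reach only later rows make up. A row lasts 1/8 s, in which the tool goes at most 62.5 mm and 10.7 degrees, less where a joint would pass 70% of its speed; a pose out of reach is approached as far as the arm can. A call with a gripper value outside its range is refused whole. The fingers move at their own pace and stop on an object; the grip force is fixed at half the most. Time passes only in rows, so rows that repeat a pose let the fingers close. It gives the time, the measured TCP pose, the force and the opening at its end, in the units of the state.
- get_obs(): the state, without advancing time (a new reading comes with each control period).
- capture(name): name is "scene" or "top"; returns a dict with "pixels" (400x640x3 uint8, red, green, blue), "mtx" (3x3 intrinsics, pixels), "R" (3x3) and "t" (3): a world point X has camera coordinates R X + t. Camera axes: x right, y down, z forward; pixel columns grow to the right and rows downward; lengths in mm; the calibration is good to about 2 mm. A picture is of the moment at which its call begins. There is no depth.
- close_job(): hands the job in, once; it reports no verdict.
Trained networks look in a picture, given as the dict that the camera call returned (one of the last four; its "shot" number tells which), for a name from the list of things; names that differ only in an ending like _2 or _b are one class to them, and where a whole thing is asked for, a point or a joint stands for the part that bears it (a point fixed in the world has none). Each returns a list of dicts, best first, with "score" (0 to 1); they miss things now and then, are a little off and sometimes report something else, mostly with a low value. They report only what shows in the picture. A call takes as long as a camera call.
- cut_out(picture, thing): "pixels" (400x640 bool, what is visible of it).
- place_of(picture, thing): "point" ([x, y, z] in mm, in world coordinates, good to about 4 mm: a listed point, or the origin of a listed thing).
The state is a dict: "time": time; "joint_positions": joint angles; "dq": joint speeds; "tau": joint torques, N m; "tool_pos": TCP position; "tcp_rot": TCP orientation; "contact_force": force on the tool from outside, world axes, zero at the start; "moment": the same for the moment, N m; "grip_width": finger opening in mm.
Only numpy, scipy, OpenCV 4.12 (cv2) and the standard library are available. Lean on these libraries where they do the work, as an engineer would, in place of code of your own. Each camera call takes 0.05 s, during which the arm holds its last target.

TASK

On the table-top hob, slide the small saucepan across the glass, without lifting it, from the small ring until it stands wholly inside the large ring, and let go of it. Then turn the hob's spring-return dial clockwise past its first two clicks to the third (pointer at the longest tick mark, short of the end stop) and finish while holding it there against the spring: the program ends with the gripper still on the dial. Leave the mug, the tins and the salt shaker beside the hob where they are.

Things in the scene. Friction and masses are not known exactly. Their poses are not given: they have to be found in the camera images.
- hob: The table-top hob, a flat slab fixed on the worktop, 190 (own x) x 430 (own y) x 55 mm high: black glass left and middle (own y -115 to +213 mm), aluminium control strip at its right end, both level. Origin: centre of its underside, on the worktop. Own x points away from the robot, own y to the left; turned by up to 0.1 rad.
- zone_large: The large grey ring printed flat on the glass, inner radius 70 mm, line 4 mm wide, with a small cross at its centre. Origin: centre of the ring, at glass height. Either left or right of the small ring, centres 145 mm apart along the hob's own y.
- zone_small: The small grey ring printed flat on the glass, inner radius 58 mm, line 4 mm wide, in which the saucepan stands at first. Origin: centre of the ring, at glass height.
- pan_center (a point): Centre of the steel saucepan, half-way up (29 mm above its underside): open round pan 108 mm across, 58 mm high, 0.3 to 0.6 kg, with one straight black handle. The handle sticks out along own -x, roughly towards the robot (within 0.5 rad); own z is up.
- pan_handle (a point): Grip point on the pan's handle, 94 mm from the pan's axis along its own -x, 42 mm above the glass. The handle is a level bar 20 mm wide (own y), 13 mm thick (z); its black grip runs from 69 to 155 mm from the pan's axis. Its underside is 35 mm above the hob's top.
- dial_grip (a point): Grip point on the dial's vertical turning axis, 86 mm above the worktop, inside an upright black bar grip 46 mm long (own x), 16 mm thick (own y). The bar's top is 9 mm above this point; 24 mm below it is a round skirt, radius 27 mm. Own x is the way of the pointer (white line) and turns with the dial; at rest it is the hob's own x. Lies at own (-15, -165) mm on the hob's control strip.
- dial (a joint): Turn of the dial in rad: 0 at rest, growing clockwise seen from above. Clicks at 0.35, 0.70, 1.05, each with a tick mark on the strip (the longest at 1.05); end stop 1.3. A spring turns it back to 0 through all the clicks when let go: about 0.035 N m at the start, 0.072 at the third click; the clicks add or take off up to 0.025 N m between them.
- tea_mug_mid (a point): Bystander, centre half-way up: white mug with a dark band, 90x128x107 mm, left of the hob.
- half_tin_mid (a point): Bystander, centre half-way up: squat food tin, 76 mm across, 58 mm tall, left of the hob.
- salt_shaker_mid (a point): Bystander, centre half-way up: salt shaker, 44 mm across, 90 mm tall, right of the hob.
- tuna_tin_mid (a point): Bystander, centre half-way up: flat tin, 86 mm across, 40 mm tall, right of the hob.
- saucepan: The same saucepan; origin at the centre of its underside, axes as for its centre.

How it is judged:
By the outcome, as a careful person would: the job done as asked, in the order asked, and still so for the second after the job is handed in, while the arm keeps its last pose, push and grip.
It also fails if it takes over 43 s, if anything falls off the work surface, if the arm or the gripper's body presses on something with over 40 N, if the wrist force passes 120 N, or if a joint passes its speed limit or range.

## Working session

There is one attempt and no reset: what is moved stays moved. The work goes in short steps, Python scripts to look and compute and a tool call to move; the robot and the scene stay as the last step left them, time stands still between calls to the robot, and variables do not carry over. Pictures are saved under pics/ and viewed, and the job is handed in when it is done.

Besides the shell and the picture viewer there is one more tool, called after "Emit:" as name(argument=value, ...) on one line, values as JSON. send_rows: Moves the arm, as the interface text tells. Its arguments: {"type":"object","properties":{"series":{"type":"string"}},"required":["series"]}

```bash
ls; mkdir -p pics; python3 - <<'E'
from plant import *
import cv2,json
o=get_obs();print(o)
for n in("scene","top"):
    p=capture(n);cv2.imwrite(f"pics/{n}0.png",p["pixels"][:,:,::-1])
    print(n,p["mtx"],p["R"],p["t"])
    for th in ["hob","zone_large","zone_small","pan_center","pan_handle","dial_grip","saucepan","tea_mug_mid","half_tin_mid","salt_shaker_mid","tuna_tin_mid"]:
        try: print(th,[(round(d["score"],2),[round(float(v)) for v in d["point"]]) for d in place_of(p,th)][:2])
        except Exception as e: print(th,e)
print(get_obs()["time"])
E
```

```text
pics
{'time': 0.0, 'joint_positions': array([ 1.11598949e+00,  3.42740163e-01,  1.52498705e+00,  3.54115065e-05,
        1.27537001e+00, -1.45988104e-01]), 'dq': array([-0.00089058,  0.00048606, -0.00097116,  0.00070605, -0.00034363,
       -0.0022725 ]), 'tau': array([ 6.04382421e-04, -4.31247711e+01, -2.44216883e+01,  7.17212283e-02,
        5.60665573e-02, -1.83836064e-04]), 'tool_pos': array([159.35753015, 499.82826914, 226.04635541]), 'tcp_rot': array([ 2.97310227,  1.56929138, -2.04811578]), 'contact_force': array([-0.10227525,  0.54669426,  0.69201039]), 'moment': array([0.03512558, 0.00281339, 0.00167167]), 'grip_width': 91.81942052935551}
scene [[460.03435939   0.         316.71760996]
 [  0.         460.03435939 196.16354186]
 [  0.           0.           1.        ]] [[ 0.53839177 -0.84249874 -0.01817077]
 [-0.63278411 -0.38994716 -0.66897345]
 [ 0.55652365  0.37166797 -0.74306416]] [-267.68723909  397.05982121  939.72180565]
hob [(0.81, [520, -74, 1])]
zone_large []
zone_small []
pan_center [(0.73, [544, 52, 88]), (0.37, [518, -74, -3])]
pan_handle [(0.84, [450, 43, 97])]
[... 243 characters left out ...]
id [(0.64, [529, -399, 21])]
top [[519.7697795    0.         329.62793715]
 [  0.         519.7697795  198.14341771]
 [  0.           0.           1.        ]] [[ 0.0049209  -0.99979564  0.01960795]
 [-0.99747182 -0.00629766 -0.0707836 ]
 [ 0.07089262 -0.01921006 -0.99729896]] [   4.57886395  517.60518883 1568.51472293]
hob [(0.73, [518, -72, -3]), (0.63, [526, -395, 18])]
zone_large []
zone_small []
pan_center [(0.68, [543, 49, 85])]
pan_handle [(0.8, [451, 42, 99])]
dial_grip [(0.6, [492, -237, 86])]
saucepan [(0.97, [542, 53, 53])]
tea_mug_mid [(0.69, [588, 226, 51])]
half_tin_mid [(0.87, [492, 242, 27])]
salt_shaker_mid [(0.73, [421, -384, 46])]
tuna_tin_mid [(0.89, [527, -398, 20])]
1.2
```

View images.

View pics/scene0.png

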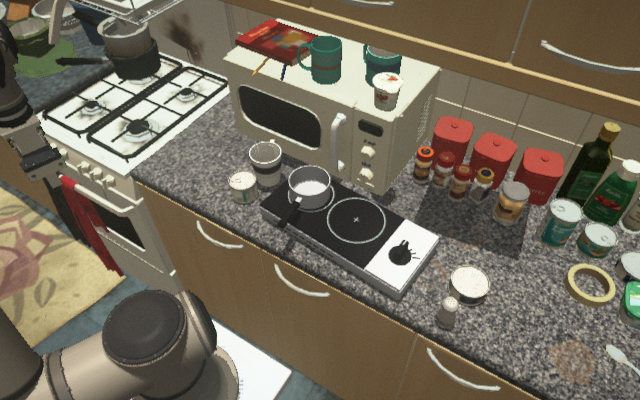

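View pics/top0.png

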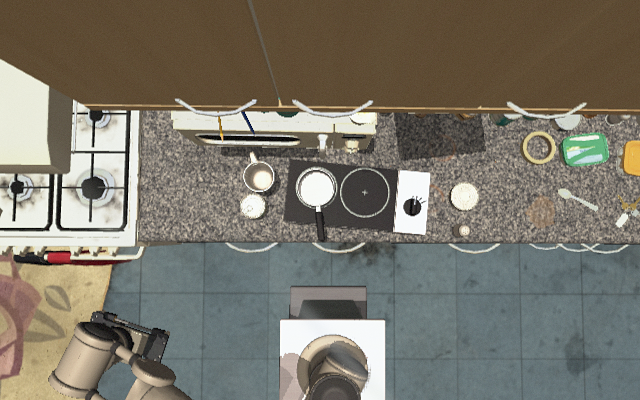

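```bash
cat > h.py <<'E'
import numpy as np
def ray(p,u,v,z):
    K,R,t=map(np.array,(p["mtx"],p["R"],p["t"]))
    d=R.T@np.linalg.inv(K)@np.array([u,v,1.]);c=-R.T@t
    return c+d*(z-c[2])/d[2]
def proj(p,X):
    K,R,t=map(np.array,(p["mtx"],p["R"],p["t"]))
    q=K@(R@np.array(X,float)+t);return q[:2]/q[2]
E
python3 - <<'E'
from plant import *
import cv2
from h import *
for n,crop in(("top",(270,145,180,105)),("scene",(240,150,220,150))):
    p=capture(n);x,y,w,h=crop
    np.save(f"{n}.npy",p["pixels"])
    im=cv2.resize(p["pixels"][y:y+h,x:x+w,::-1].copy(),None,fx=800/w if n=="top" else 3.6,fy=800/w if n=="top" else 3.6,interpolation=cv2.INTER_CUBIC)
    cv2.imwrite(f"pics/{n}_z.png",im); print(im.shape)
    m=cut_out(p,"hob")
    for k in m[:1]:
        mm=k["pixels"].astype(np.uint8)
        c,_=cv2.findContours(mm,cv2.RETR_EXTERNAL,cv2.CHAIN_APPROX_NONE);c=max(c,key=cv2.contourArea)
        r=cv2.minAreaRect(c);b=cv2.boxPoints(r);print(n,b.tolist(),k["score"])
        for q in b:print(ray(p,*q,55).round())
E
```

```text
(467, 800, 3)
top [[282.3660888671875, 222.5928955078125], [288.49102783203125, 158.89337158203125], [431.591064453125, 172.65298461914062], [425.46612548828125, 236.35250854492188]] 0.94
[441. 148.  55.]
[632. 132.  55.]
[ 594. -298.   55.]
[ 403. -278.   55.]
(540, 792, 3)
scene [[283.89617919921875, 229.3124237060547], [324.87823486328125, 164.7875213623047], [441.65087890625, 238.9539337158203], [400.6688232421875, 303.47882080078125]] 0.84
[413.  42.  55.]
[662.  77.  55.]
[ 591. -301.   55.]
[ 380. -293.   55.]
```

View pics/top_z.png

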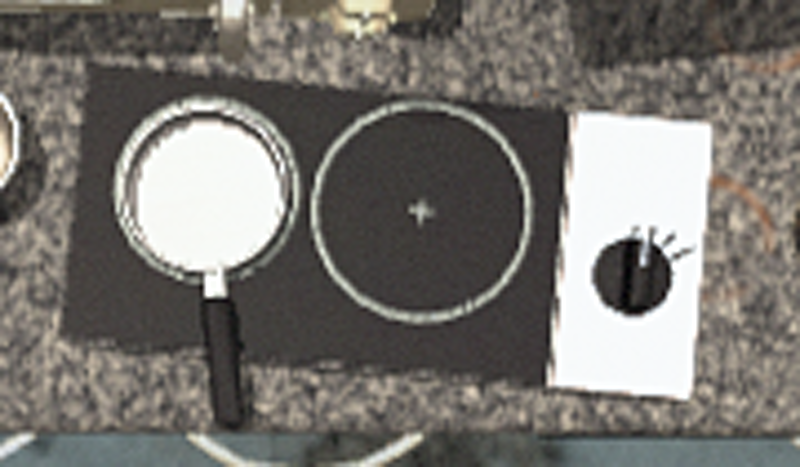

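View pics/scene_z.png

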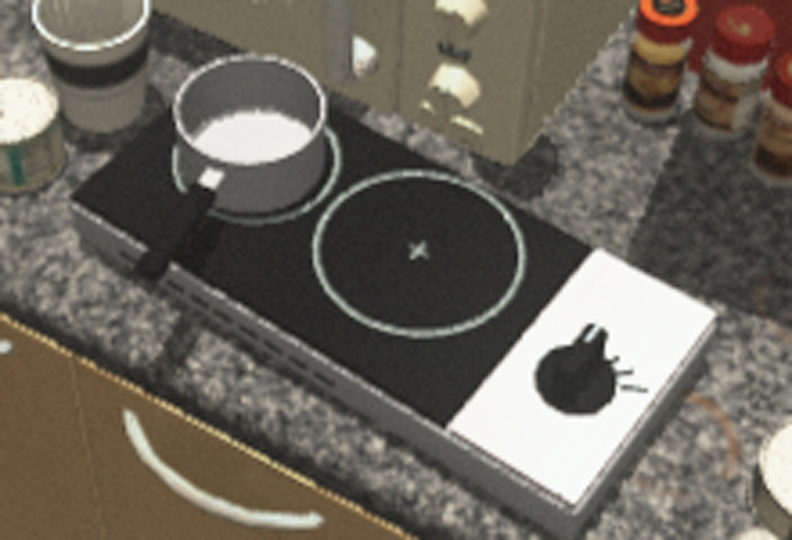

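```bash
python3 - <<'E'
from plant import *
from h import *
from scipy.optimize import least_squares
p=capture("top");s=capture("scene")
T=lambda u,v:((u+.5)/(800/180)+270-.5,(v+.5)/(800/180)+145-.5)
S=lambda u,v:((u+.5)/3.6+240-.5,(v+.5)/3.6+150-.5)
ct=ray(p,*T(421,210),55);cs=ray(s,*S(419,250),55);print("cross",ct,cs)
own=np.array([[95,215],[95,-215],[-95,-215],[-95,215]])
C=[T(88,64),T(713,123),T(692,401),T(60,340)]
W=np.array([ray(p,*c,55) for c in C]);print(W.round())
CS=[S(715,315),S(574,510),S(72,203)]
WS=np.array([ray(s,*c,55) for c in CS]);print(WS.round())
def f(q,O,W):
    c,d=np.cos(q[2]),np.sin(q[2]);return ((O@np.array([[c,d],[-d,c]])+q[:2])-W[:,:2]).ravel()
for O,w in((own,W),(own[[1,2,3]],WS),(np.vstack([own,own[[1,2,3]]]),np.vstack([W,WS]))):
    r=least_squares(f,[520,-73,0],args=(O,w));q=r.x;print(q,r.fun.round(1))
    c,d=np.cos(q[2]),np.sin(q[2]);R=np.array([[c,-d],[d,c]])
    print("dial",q[:2]+R@[-15,-165],"cross own",R.T@((ct+cs)[:2]/2-q[:2]))
    print("small",(ct+cs)[:2]/2+R@[0,145])
    # pan rim top at z=55+58
for u,v in((225,112),(0,0)):pass
print("handle end T",ray(p,*T(230,425),55+41),"handle start",ray(p,*T(217,297),97))
print("handle end S",ray(s,*S(150,268),97),"start",ray(s,*S(207,188),97))
o=get_obs()
from scipy.spatial.transform import Rotation as Ro
M=Ro.from_euler('xyz',o["tcp_rot"]).as_matrix();print(M.round(3),o["time"])
E
```

```text
cross [534.43561136 -95.46535672  55.        ] [535.94458155 -94.28900443  55.        ]
[[ 632.  129.   55.]
 [ 595. -293.   55.]
 [ 407. -277.   55.]
 [ 446.  146.   55.]]
[[ 592. -292.   55.]
 [ 406. -277.   55.]
 [ 442.  140.   55.]]
[ 5.19835990e+02 -7.38406503e+01 -8.86409015e-02] [ 1.9  2.7  0.7 -3.3 -1.  -2.2 -1.5  2.8]
dial [ 490.28827705 -236.86498185] cross own [ 17.15608191 -19.59471986]
small [548.02620241  49.55354463]
[ 5.17613187e+02 -7.41191468e+01 -8.50246257e-02] [ 2.4 -4.5 -1.2 -3.6 -1.2  8.1]
dial [ 488.65520723 -237.24926476] cross own [ 19.27623244 -19.19037699]
small [547.50381829  49.59901904]
[ 5.18965005e+02 -7.40048715e+01 -8.77989713e-02] [ 0.8  2.7  0.  -3.4 -1.7 -2.5 -2.6  2.6  3.1 -4.6 -0.4 -3.1  0.8  8.4]
dial [ 489.55455745 -237.0540223 ] cross own [ 17.99280877 -19.36919518]
small [547.9045973   49.56430054]
handle end T [390.12946311  32.23778002  96.        ] handle start [473.19478758  41.20975631  97.        ]
handle end S [397.67782779  34.99451289  97.        ] start [476.24335201  42.5338772   97.        ]
[[ 0.    -0.953  0.304]
 [ 0.     0.304  0.953]
 [-1.     0.     0.   ]] 1.5
```

```bash
python3 - <<'E'
import plant
print([n for n in dir(plant) if not n.startswith('_')])
print(getattr(plant,"grip_point_offset",None))
E
```

```text
['Unreachable', 'capture', 'close_job', 'cut_out', 'get_obs', 'grip_point_offset', 'place_of']
18.8
```

Emit:
send_rows(series="1 0 -0.8 -0.7 -0.5; 1 0 -2.2 -1.9 -1.1; 1 0 -4 -3.3 -1.7; 1 0 -5.8 -4.8 -2.3; 1 0 -7.6 -6.3 -2.9; 1 0 -9.4 -7.8 -3.5; 1 0 -11 -9.1 -4.1; 1 0 -12 -10 -4.7")

```text
time: 2.5
tool_pos: [409.0, 108.6, 227.0]
tcp_rot: [-1.376, 1.57, 0.297]
contact_force: [0.6, 1.1, -0.7]
grip_width: 91.5
```

```bash
cat >> h.py <<'E'
from scipy.spatial.transform import Rotation as Ro
def M(o): return Ro.from_euler('xyz',o["tcp_rot"]).as_matrix()
def goto(o,tgt,ang=None,cmd=None):
    """units to reach TCP tgt from cmd pos (or measured); ang = wanted world angle(deg) of tool z"""
    m=M(o);d=np.array(tgt)-(o["tool_pos"] if cmd is None else np.array(cmd))
    a=np.degrees(np.arctan2(m[1,2],m[0,2]))
    print("t",o["time"],"pos",o["tool_pos"].round(1),"zang",round(a,2),"tilt x",m[:,0].round(3),"F",o["contact_force"].round(1),"w",round(o["grip_width"],1))
    u=(m.T@d)/30
    print("units",u.round(3), "turn", None if ang is None else round(-(((ang-a)+90)%180-90)/5,2))
E
python3 - <<'E'
from plant import *
from h import *
goto(get_obs(),[452,40,150],95.7)
p=capture("scene")
for n in("pan_handle","pan_center"):print([(round(d["score"],2),[round(float(v)) for v in d["point"]]) for d in place_of(p,n)][:1])
goto(get_obs(),[452,40,150],95.7)
print(get_obs()["joint_positions"].round(2))
E
```

```text
t 2.5 pos [409.  108.6 227. ] zang 95.9 tilt x [ 0.001  0.    -1.   ] F [ 0.6  1.1 -0.7] w 91.5
units [ 2.569 -1.189 -2.423] turn 0.04
[(0.66, [451, 40, 100])]
[(0.73, [543, 51, 86])]
t 2.65 pos [409.1 108.1 226.6] zang 95.46 tilt x [ 0. -0. -1.] F [-1.  -0.2  0.1] w 91.8
units [ 2.555 -1.206 -2.397] turn -0.05
[ 0.08  0.15  1.78 -0.    1.21 -1.59]
```

Emit:
send_rows(series="1 0.6 -0.4 -0.7 0; 1 1.4 -1.0 -1.8 0; 1 2.2 -1.2 -2.4 0; 1 2.8 -1.2 -2.4 0; 1 3.8 -1.2 -2.4 0; 1 3.8 -1.2 -2.4 0")

```text
time: 3.4
tool_pos: [449.2, 44.0, 111.4]
tcp_rot: [1.312, 1.566, 2.986]
contact_force: [-1.2, -0.2, -0.2]
grip_width: 91.8
```

```bash
python3 - <<'E'
from plant import *
from h import *
import cv2
p=capture("scene");cv2.imwrite("pics/a.png",cv2.resize(p["pixels"][120:320,200:460,::-1].copy(),None,fx=3,fy=3))
goto(get_obs(),[452,40,78.2],95.7)
p=capture("top");cv2.imwrite("pics/b.png",cv2.resize(p["pixels"][140:270,250:450,::-1].copy(),None,fx=4,fy=4))
E
```

```text
t 3.45 pos [450.3  43.7 112.6] zang 95.88 tilt x [-0.002  0.    -1.   ] F [-0.1 -0.   0.9] w 91.7
units [ 1.147 -0.046 -0.13 ] turn 0.04
```

View pics/a.png

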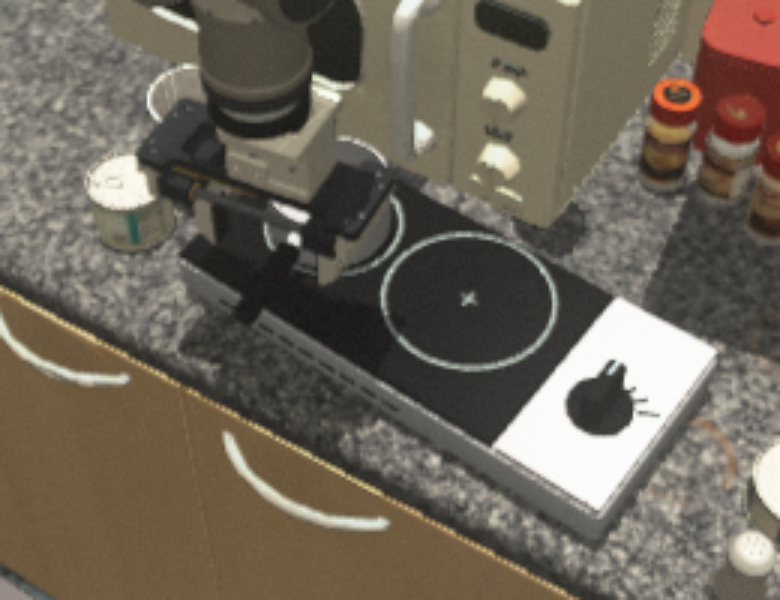

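View pics/b.png

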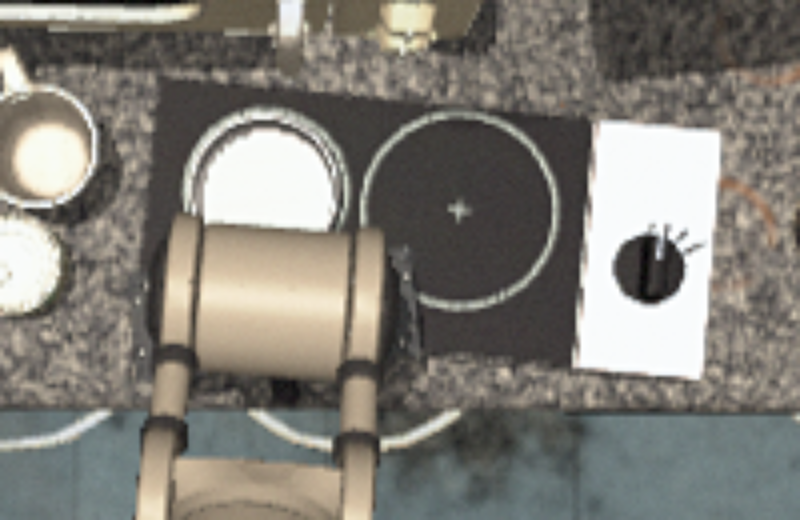

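Emit:
send_rows(series="1 0.4 0 -0.1 0; 1 0.8 0 -0.1 0; 1 1.15 0 -0.1 0; 1 1.15 0 -0.1 0; 1 1.15 0 -0.1 0")

```text
time: 4.12
tool_pos: [451.5, 39.5, 78.3]
tcp_rot: [-0.56, 1.571, 1.112]
contact_force: [0.1, 0.5, -1.0]
grip_width: 91.9
```

```bash
python3 - <<'E'
from plant import *
from h import *
import cv2
goto(get_obs(),[452,40,78.2],95.7)
p=capture("scene");cv2.imwrite("pics/c.png",cv2.resize(p["pixels"][140:260,230:390,::-1].copy(),None,fx=5,fy=5))
for n in("pan_handle","pan_center"):print([(round(d["score"],2),[round(float(v)) for v in d["point"]]) for d in place_of(p,n)][:1])
E
```

```text
t 4.125 pos [451.5  39.5  78.3] zang 95.8 tilt x [ 0.  0. -1.] F [ 0.1  0.5 -1. ] w 91.9
units [ 0.002 -0.019  0.014] turn 0.02
[(0.62, [451, 41, 95])]
[(0.67, [545, 50, 88])]
```

View pics/c.png

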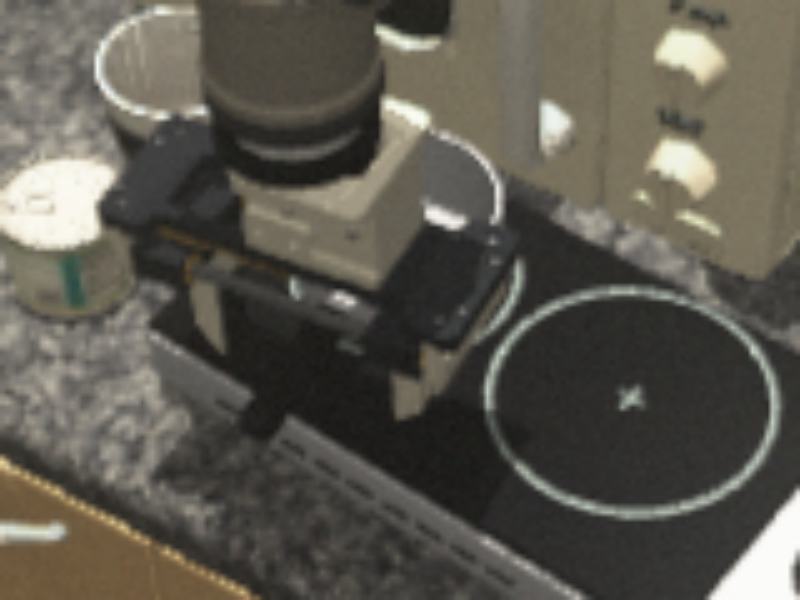

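The fingers straddle the handle (about px 265,410 at its end), centred, with the pan still in the small ring. Now I close the gripper.

Emit:
send_rows(series="-0.3 0 0 0 0; -0.55 0 0 0 0; -0.8 0 0 0 0; -1 0 0 0 0; -1 0 0 0 0; -1 0 0 0 0")

```text
time: 5.03
tool_pos: [451.4, 39.5, 78.2]
tcp_rot: [-0.008, 1.571, 1.665]
contact_force: [0.1, -0.4, -0.1]
grip_width: 36.0
```

```bash
python3 - <<'E'
from plant import *
from h import *
goto(get_obs(),[452,40,78.2],95.7);print(get_obs()["moment"])
E
```

```text
t 5.025 pos [451.4  39.5  78.2] zang 95.81 tilt x [-0.  0. -1.] F [ 0.1 -0.4 -0.1] w 36.0
units [-0.    -0.023  0.013] turn 0.02
[ 0.03206351  0.03484328 -0.03626166]
```

Emit:
send_rows(series="-1 0 0 0 0; -1 0 0 0 0; -1 0 0 0 0; -1 0 0 0 0")

```text
time: 5.52
tool_pos: [451.3, 39.7, 78.2]
tcp_rot: [0.298, 1.57, 1.97]
contact_force: [0.2, 2.0, 0.6]
grip_width: 20.2
```

```bash
python3 - <<'E'
from plant import *
from h import *
p=capture("scene")
for n in("pan_handle","pan_center","saucepan"):print([(round(d["score"],2),[round(float(v)) for v in d["point"]]) for d in place_of(p,n)][:1])
goto(get_obs(),[452,40,78.2],95.7);print(get_obs()["moment"])
E
```

```text
[(0.88, [451, 41, 96])]
[(0.61, [542, 52, 86])]
[(0.79, [545, 52, 54])]
t 5.725 pos [451.3  39.6  78.2] zang 95.81 tilt x [-0.  0. -1.] F [ 0.5  1.9 -0.3] w 19.6
units [ 0.    -0.024  0.01 ] turn 0.02
[0.4457295  0.03739136 0.14733037]
```

Emit:
send_rows(series="-1 0 0.02 -0.1 0; -1 0 0.06 -0.35 0; -1 0 0.12 -0.7 0; -1 0 0.18 -1.1 0; -1 0 0.25 -1.5 0; -1 0 0.32 -1.9 0; -1 0 0.38 -2.3 0; -1 0 0.42 -2.5 0")

```text
time: 6.72
tool_pos: [446.4, -37.3, 78.2]
tcp_rot: [-1.188, 1.571, 0.484]
contact_force: [-0.0, 2.4, -0.4]
grip_width: 19.4
```

```bash
python3 - <<'E'
from plant import *
from h import *
p=capture("scene")
import cv2
cv2.imwrite("pics/d.png",cv2.resize(p["pixels"][140:260,250:410,::-1].copy(),None,fx=5,fy=5))
for n in("pan_handle","pan_center","saucepan"):print([(round(d["score"],2),[round(float(v)) for v in d["point"]]) for d in place_of(p,n)][:1])
goto(get_obs(),[451.3-9.2,39.6-145.5,78.2],95.8);print(get_obs()["moment"])
E
```

```text
[(0.79, [447, -33, 93])]
[(0.87, [539, -24, 84])]
[(0.68, [541, -26, 52])]
t 6.925 pos [446.4 -36.7  78.2] zang 95.77 tilt x [-0. -0. -1.] F [-1.7 -1.8  0. ] w 20.0
units [ 1.000e-03  3.730e-01 -2.279e+00] turn -0.01
[-0.30069329  0.17050499 -0.17342014]
```

View pics/d.png

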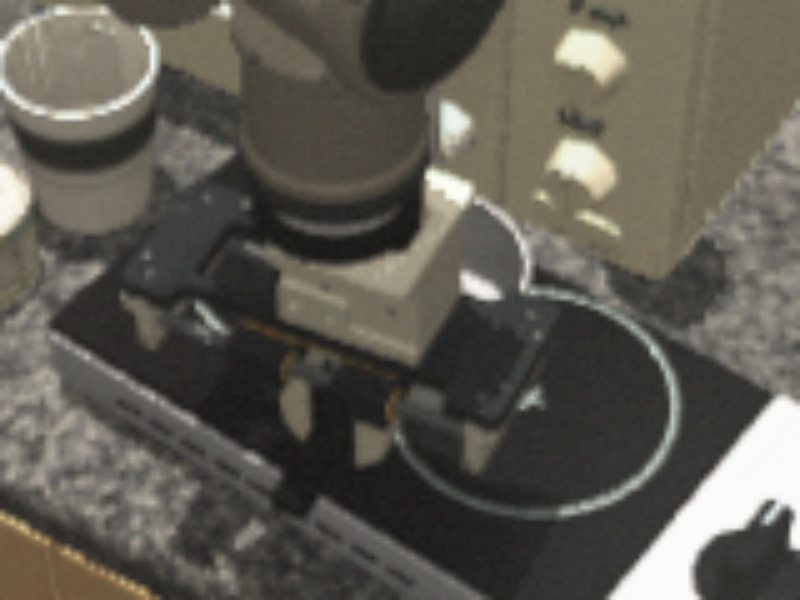

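Emit:
send_rows(series="-1 0 0.02 -0.1 0; -1 0 0.06 -0.35 0; -1 0 0.12 -0.7 0; -1 0 0.18 -1.1 0; -1 0 0.25 -1.5 0; -1 0 0.31 -1.9 0; -1 0 0.36 -2.2 0; -1 0 0.37 -2.28 0")

```text
time: 7.92
tool_pos: [442.3, -106.2, 78.2]
tcp_rot: [-0.995, 1.571, 0.676]
contact_force: [0.1, 2.9, -0.3]
grip_width: 20.1
```

```bash
python3 - <<'E'
from plant import *
from h import *
import cv2
for c in("scene","top"):
  p=capture(c)
  cv2.imwrite(f"pics/e_{c}.png",cv2.resize(p["pixels"][140:260,270:430,::-1].copy(),None,fx=5,fy=5))
  for n in("pan_handle","pan_center","saucepan"):print([(round(d["score"],2),[round(float(v)) for v in d["point"]]) for d in place_of(p,n)][:1])
goto(get_obs(),[451.3-9.2,39.6-145.5,78.2],95.8);print(get_obs()["moment"])
E
```

```text
[(0.87, [440, -103, 96])]
[(0.78, [534, -93, 86])]
[(0.94, [536, -96, 55])]
[]
[(0.7, [534, -98, 86])]
[(0.96, [532, -96, 52])]
t 8.325 pos [ 442.3 -105.5   78.2] zang 95.82 tilt x [-0. -0. -1.] F [-0.9 -1.  -1.3] w 19.6
units [-0.     0.006 -0.011] turn 0.0
[-0.16580886  0.18553797 -0.10492556]
```

View pics/e_scene.png

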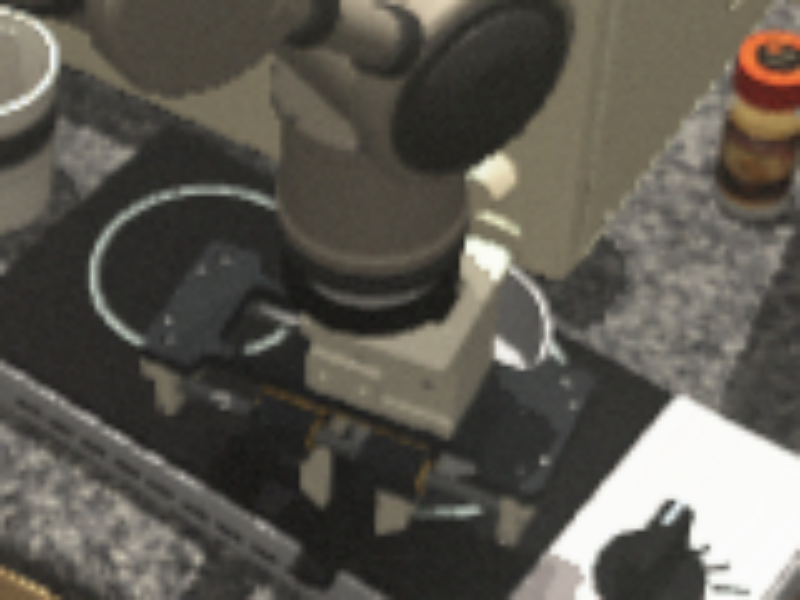

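View pics/e_top.png

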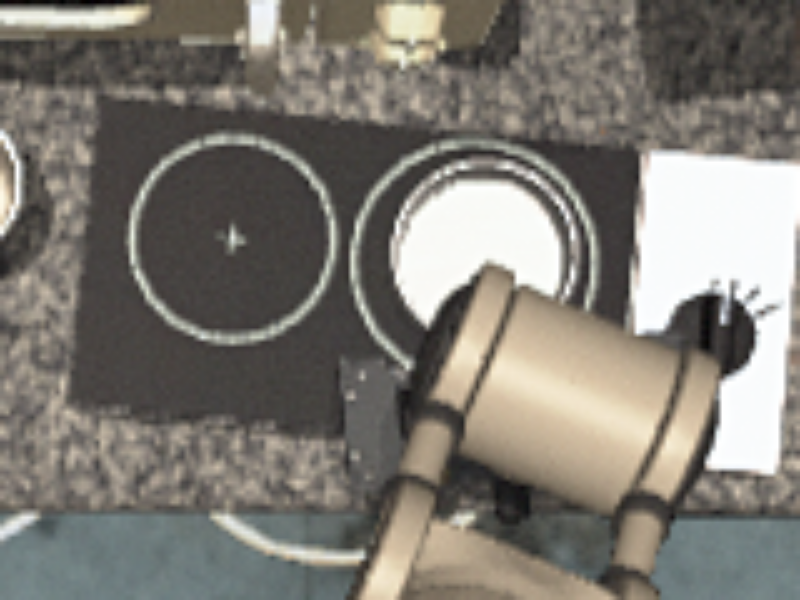

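Emit:
send_rows(series="-0.6 0 0 0 0; -0.2 0 0 0 0; 0.3 0 0 0 0; 0.8 0 0 0 0; 1 0 0 0 0; 1 0 0 0 0; 1 0 0 0 0; 1 0 0 0 0")

```text
time: 9.32
tool_pos: [442.3, -105.5, 78.2]
tcp_rot: [-0.512, 1.571, 1.16]
contact_force: [-0.8, 0.3, -0.1]
grip_width: 85.2
```

Emit:
send_rows(series="1 -0.4 0 0 0; 1 -1 0 0 0; 1 -2 0 0 0; 1 -3 0 0 0; 1 -3 0 0 0")

```text
time: 9.95
tool_pos: [443.7, -106.1, 170.9]
tcp_rot: [-2.054, 1.565, -0.382]
contact_force: [0.1, 0.2, 0.7]
grip_width: 92.0
```

```bash
python3 - <<'E'
from plant import *
from h import *
goto(get_obs(),[490,-237,160],84.9)
E
```

```text
t 9.95 pos [ 443.7 -106.1  170.9] zang 95.81 tilt x [ 0.005 -0.002 -1.   ] F [0.1 0.2 0.7] w 92.0
units [ 0.381 -1.092 -4.497] turn 2.18
```

Emit:
send_rows(series="1 0 -0.15 -0.6 0.3; 1 0 -0.4 -1.6 0.8; 1 0 -0.7 -2.8 1.4; 1 0 -0.95 -3.8 1.9; 1 0 -1.1 -4.5 2.2; 1 0 -1.1 -4.5 2.2; 1 0 -1.1 -4.5 2.2")

```text
time: 10.82
tool_pos: [488.2, -236.2, 167.3]
tcp_rot: [0.974, 1.569, 2.454]
contact_force: [-0.5, -0.0, 0.1]
grip_width: 91.8
```

```bash
python3 - <<'E'
from plant import *
from h import *
import cv2
for c in("scene","top"):
  p=capture(c)
  x0,y0=(330,150) if c=="scene" else (290,140)
  cv2.imwrite(f"pics/f_{c}.png",cv2.resize(p["pixels"][y0:y0+150,x0:x0+160,::-1].copy() if c=="scene" else p["pixels"][y0:y0+120,x0:x0+160,::-1].copy(),None,fx=4,fy=4,interpolation=cv2.INTER_CUBIC))
  for n in("dial_grip","pan_center","saucepan","tuna_tin_mid","salt_shaker_mid"):print(n,[(round(d["score"],2),[round(float(v)) for v in d["point"]]) for d in place_of(p,n)][:1])
goto(get_obs(),[490,-237,68],84.9);print(get_obs()["joint_positions"])
E
```

```text
dial_grip [(0.68, [492, -233, 82])]
pan_center [(0.63, [536, -93, 86])]
saucepan [(0.67, [539, -96, 54])]
tuna_tin_mid [(0.96, [528, -398, 21])]
salt_shaker_mid [(0.76, [423, -385, 49])]
dial_grip [(0.35, [493, -240, 88])]
pan_center [(0.62, [536, -97, 83])]
saucepan [(0.64, [536, -92, 56])]
tuna_tin_mid [(0.61, [528, -398, 22])]
salt_shaker_mid [(0.43, [420, -384, 43])]
t 11.425 pos [ 488.8 -236.4  168.3] zang 84.82 tilt x [ 0. -0. -1.] F [-0.5 -0.5  0.9] w 91.9
units [ 3.342 -0.04  -0.015] turn -0.02
[-5.91726919e-01  4.27538009e-01  1.56312518e+00  6.26094039e-05
  1.15079839e+00 -2.07209163e+00]
```

View pics/f_scene.png

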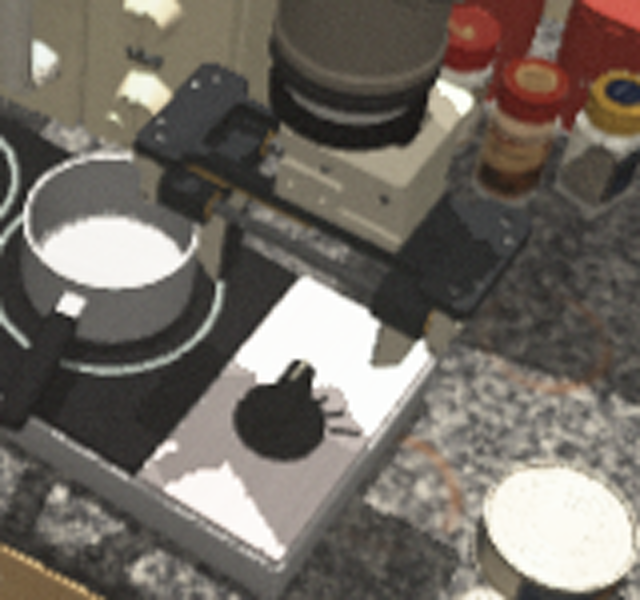

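View pics/f_top.png

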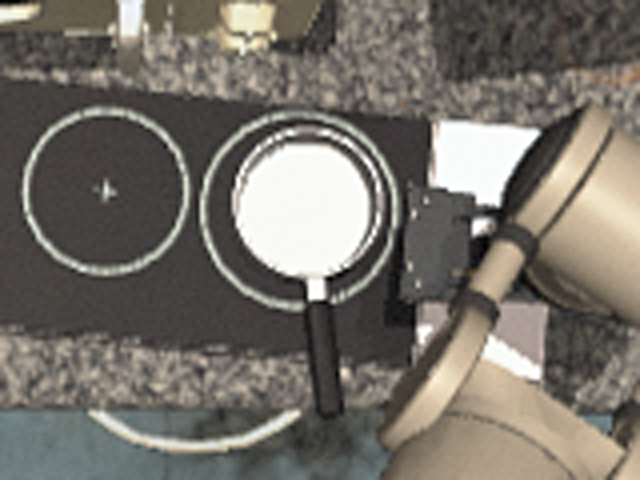

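Emit:
send_rows(series="1 0.5 -0.05 0 0; 1 1.4 -0.05 0 0; 1 2.3 -0.05 0 0; 1 3 -0.05 0 0; 1 3.3 -0.05 0 0; 1 3.3 -0.05 0 0; 1 3.3 -0.05 0 0")

```text
time: 12.3
tool_pos: [490.8, -236.9, 69.9]
tcp_rot: [-2.002, 1.569, -0.522]
contact_force: [-0.2, 0.2, 0.2]
grip_width: 92.0
```

```bash
python3 - <<'E'
from plant import *
from h import *
import cv2
p=capture("scene")
x0,y0=(330,170)
cv2.imwrite(f"pics/g.png",cv2.resize(p["pixels"][y0:y0+120,x0:x0+150,::-1].copy(),None,fx=5,fy=5,interpolation=cv2.INTER_CUBIC))
for n in("dial_grip",):print(n,[(round(d["score"],2),[round(float(v)) for v in d["point"]]) for d in place_of(p,n)][:1])
goto(get_obs(),[490.5,-237,68],84.9)
E
```

```text
dial_grip [(0.75, [494, -236, 82])]
t 12.4 pos [ 490.8 -236.9   70. ] zang 84.81 tilt x [ 0.001 -0.001 -1.   ] F [ 0.3  0.1 -0.1] w 91.9
units [ 0.067  0.009 -0.004] turn -0.02
```

View pics/g.png

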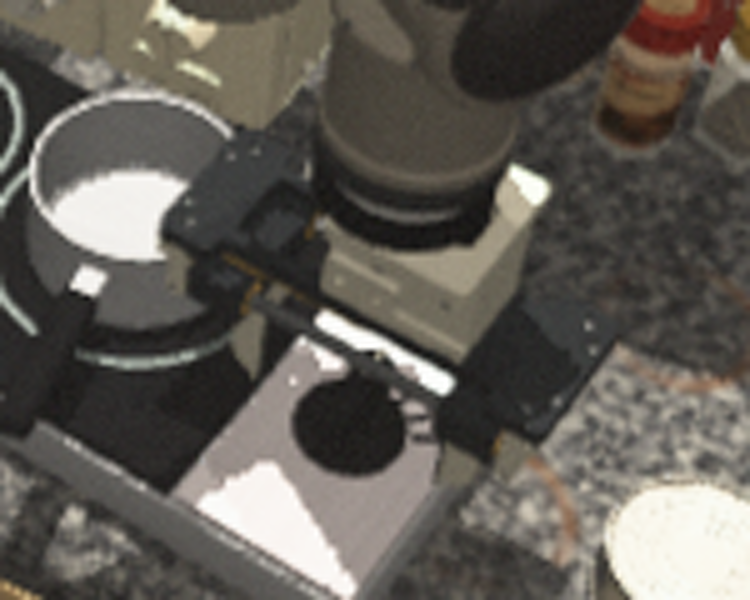

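Emit:
send_rows(series="-0.3 0.05 0 0 0; -1 0.05 0 0 0; -1 0.05 0 0 0; -1 0.05 0 0 0; -1 0.05 0 0 0; -1 0.05 0 0 0; -1 0.05 0 0 0; -1 0.05 0 0 0")

```text
time: 13.4
tool_pos: [490.3, -235.2, 67.7]
tcp_rot: [0.127, 1.568, 1.606]
contact_force: [5.0, 17.2, 6.4]
grip_width: 16.2
```

Emit:
send_rows(series="-1 0 0 0 0; -1 0 0 0 0; -1 0 0 0 0")

```text
time: 13.78
tool_pos: [490.4, -234.8, 67.7]
tcp_rot: [0.163, 1.568, 1.643]
contact_force: [1.7, 8.2, 2.3]
grip_width: 15.9
```

```bash
python3 - <<'E'
from plant import *
from h import *
for i in range(4):
  capture("top");o=get_obs();print(o["contact_force"].round(1),o["moment"].round(3))
goto(get_obs(),[490.5,-237,68],84.9)
E
```

```text
[1.4 7.7 2.8] [ 1.219 -0.243  0.008]
[1.7 6.7 2.9] [ 1.233 -0.275  0.047]
[0.9 8.  2.6] [ 1.207 -0.282 -0.028]
[0.7 7.7 2.4] [ 1.254 -0.262  0.028]
t 13.975 pos [ 490.4 -234.8   67.7] zang 84.8 tilt x [-0.     0.003 -1.   ] F [0.7 7.7 2.4] w 16.3
units [-0.011 -0.01  -0.071] turn -0.02
```

Emit:
send_rows(series="-1 0 0 0.03 0; -1 0 0 0.06 0; -1 0 0 0.06 0; -1 0 0 0.06 0")

```text
time: 14.48
tool_pos: [490.4, -234.7, 67.7]
tcp_rot: [0.156, 1.57, 1.636]
contact_force: [1.1, 2.6, 1.4]
grip_width: 15.9
```

```bash
python3 - <<'E'
from plant import *
from h import *
for i in range(3):
  capture("top");o=get_obs();print(o["contact_force"].round(1),o["moment"].round(3))
goto(get_obs(),[490.5,-237,68],84.9)
E
```

```text
[-0.5  3.5  1.4] [ 0.517 -0.014 -0.043]
[0.9 2.9 1.6] [ 0.487  0.001 -0.003]
[0.3 2.7 1.9] [ 0.514  0.022 -0.064]
t 14.625 pos [ 490.4 -234.7   67.7] zang 84.8 tilt x [-0.  0. -1.] F [0.3 2.7 1.9] w 15.4
units [-0.011 -0.01  -0.075] turn -0.02
```

Emit:
send_rows(series="-1 0 0 0.02 0.2; -1 0 0 0.03 0.8; -1 0 0 0.03 1.6; -1 0 0 0.03 2.4; -1 0 0 0.03 3.2; -1 0 0 0.03 4; -1 0 0 0.03 4; -1 0 0 0.03 4")

```text
time: 15.62
tool_pos: [490.5, -234.4, 67.7]
tcp_rot: [-2.523, 1.57, -1.391]
contact_force: [0.1, -2.3, -0.7]
grip_width: 15.9
```

```bash
python3 - <<'E'
from plant import *
from h import *
import cv2
for i in range(2):
  p=capture("scene");o=get_obs();print(o["contact_force"].round(1),o["moment"].round(3))
x0,y0=(330,170)
cv2.imwrite(f"pics/i.png",cv2.resize(p["pixels"][y0:y0+120,x0:x0+150,::-1].copy(),None,fx=5,fy=5,interpolation=cv2.INTER_CUBIC))
m=M(o);print("F tool",(m.T@o["contact_force"]).round(1))
goto(get_obs(),[490.5,-235,68],84.9-20)
E
```

```text
[-1.1 -2.  -0.3] [-0.29   0.148  0.011]
[-0.2 -1.7 -0.3] [-0.316  0.215  0.047]
F tool [ 0.3 -0.5 -1.7]
t 15.725 pos [ 490.5 -234.4   67.7] zang 64.85 tilt x [ 0.    -0.001 -1.   ] F [-0.2 -1.7 -0.3] w 15.8
units [-0.01  -0.008 -0.019] turn -0.01
```

View pics/i.png

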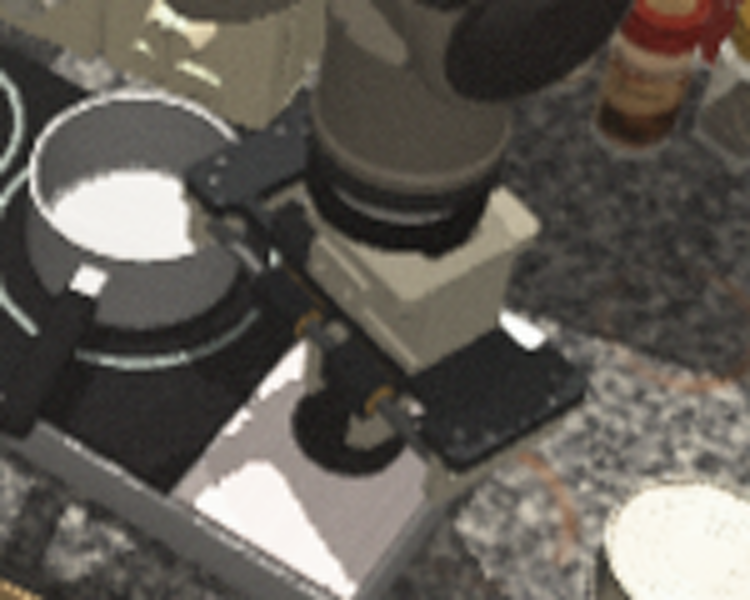

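Emit:
send_rows(series="-1 0 0 0 0.2; -1 0 0 -0.01 0.8; -1 0 0 -0.01 1.6; -1 0 0 -0.01 2.4; -1 0 0 -0.01 3.2; -1 0 0 -0.01 4; -1 0 0 -0.01 4")

```text
time: 16.6
tool_pos: [490.7, -234.2, 67.7]
tcp_rot: [-0.682, 1.57, 0.1]
contact_force: [0.3, -1.0, -0.2]
grip_width: 15.6
```

```bash
python3 - <<'E'
from plant import *
from h import *
for i in range(2):
  p=capture("scene");o=get_obs();print(o["contact_force"].round(1),o["moment"].round(3))
m=M(o);print("F tool",(m.T@o["contact_force"]).round(1))
goto(get_obs(),[490.5,-235,68],24.2)
E
```

```text
[ 1.5  0.4 -1.1] [-0.106 -0.138  0.061]
[ 1.  -0.4 -0.9] [-0.174 -0.143  0.086]
F tool [ 0.9 -1.   0.5]
t 16.7 pos [ 490.7 -234.2   67.7] zang 44.88 tilt x [ 0.001 -0.    -1.   ] F [ 1.  -0.4 -0.9] w 16.1
units [-0.009 -0.015 -0.023] turn 4.14
```

Emit:
send_rows(series="-1 0 0 0 0.2; -1 0 0 0 0.8; -1 0 0 0 1.6; -1 0 0 0 2.4; -1 0 0 0 3.2; -1 0 0 0 3.8; -1 0 0 0 4.1; -1 0 0 0 4.1")

```text
time: 17.7
tool_pos: [490.9, -234.0, 67.7]
tcp_rot: [-0.19, 1.57, 0.234]
contact_force: [4.7, 2.3, -2.3]
grip_width: 16.1
```

```bash
python3 - <<'E'
from plant import *
from h import *
import cv2
for c in("scene","top"):
  p=capture(c);o=get_obs();print(o["contact_force"].round(1),o["moment"].round(3))
  x0,y0=(340,190) if c=="scene" else (330,150)
  cv2.imwrite(f"pics/j_{c}.png",cv2.resize(p["pixels"][y0:y0+90,x0:x0+120,::-1].copy(),None,fx=6.5,fy=6.5,interpolation=cv2.INTER_CUBIC))
  for n in("dial_grip","saucepan","pan_center","tuna_tin_mid","salt_shaker_mid","half_tin_mid","tea_mug_mid"):print(n,[(round(d["score"],2),[round(float(v)) for v in d["point"]]) for d in place_of(p,n)][:1])
m=M(o);print("F tool",(m.T@o["contact_force"]).round(1))
goto(get_obs(),[490.5,-235,68],24.2)
E
```

```text
[ 5.3  1.2 -2.7] [ 0.163 -0.822  0.085]
dial_grip []
saucepan [(0.73, [538, -95, 53])]
pan_center [(0.85, [535, -97, 84])]
tuna_tin_mid [(0.94, [527, -398, 18])]
salt_shaker_mid [(0.81, [420, -383, 44])]
half_tin_mid [(0.92, [492, 243, 30])]
tea_mug_mid [(0.74, [589, 226, 52])]
[ 5.4  0.4 -2.3] [ 0.215 -0.856  0.023]
dial_grip []
saucepan [(0.8, [532, -95, 55])]
pan_center [(0.81, [531, -99, 86])]
tuna_tin_mid [(0.66, [524, -396, 19])]
salt_shaker_mid [(0.6, [419, -383, 45])]
half_tin_mid [(0.7, [494, 241, 25])]
tea_mug_mid [(0.77, [590, 226, 51])]
F tool [ 2.3 -1.8  5.1]
t 18.5 pos [ 490.9 -234.1   67.7] zang 24.34 tilt x [ 0.001  0.    -1.   ] F [ 4.5  1.4 -2.6] w 15.8
units [-0.009 -0.024 -0.024] turn 0.03
```

View pics/j_scene.png

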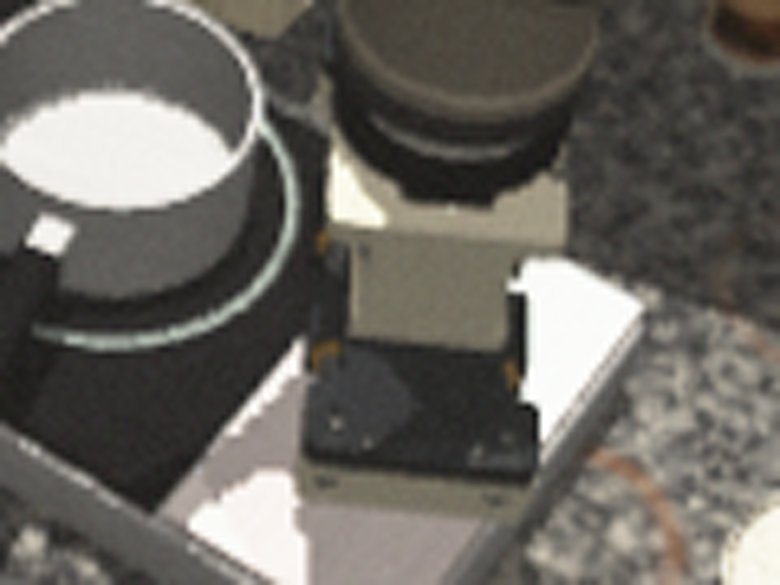

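View pics/j_top.png

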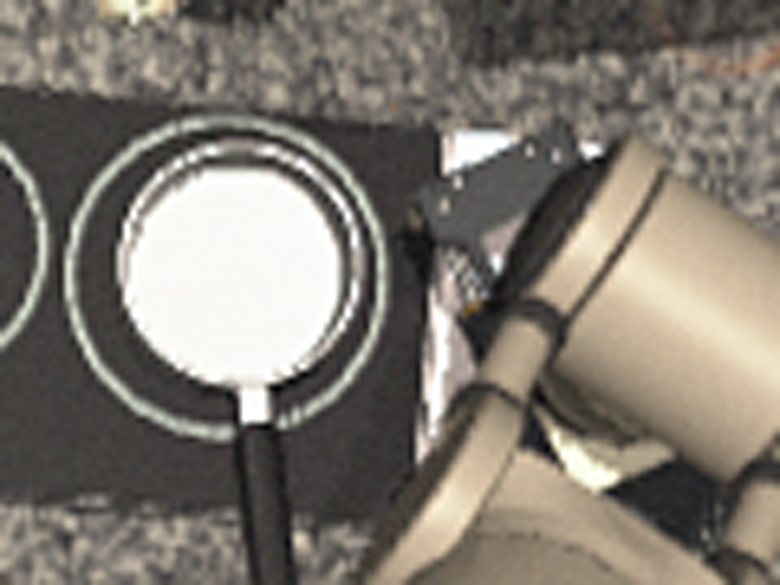

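Emit:
send_rows(series="-1 0 0 0.02 0; -1 0 0 0.04 0.05; -1 0 0 0.04 0.05; -1 0 0 0.04 0.05; -1 0 0 0.04 0.05")

```text
time: 19.12
tool_pos: [491.0, -234.0, 67.7]
tcp_rot: [2.864, 1.57, -2.999]
contact_force: [-1.8, -3.9, 1.3]
grip_width: 15.8
```

```bash
python3 - <<'E'
from plant import *
from h import *
p=capture("top");o=get_obs();m=M(o);print("F tool",(m.T@o["contact_force"]).round(1))
T=lambda u,v:((u+.5)/4+290-.5,(v+.5)/4+140-.5)
a=ray(p,*T(106,190),55);d=a[:2]-np.array([534.4,-95.5]);print("small ring",a,np.hypot(*d),"hob yaw",-np.arctan2(d[0],d[1]))
# front and back edges of hob from image: dark/bright strip boundary fit
goto(get_obs(),[490.5,-235,68],24.2)
z=np.degrees(np.arctan2(m[1,2],m[0,2]))
print("dial est",np.radians(90-z)-0.088)
E
```

```text
F tool [-2.  -1.3 -4.5]
small ring [547.68109385  48.66968937  55.        ] 144.78013257116135 hob yaw -0.09186199138009737
t 19.175 pos [ 491.  -233.9   67.6] zang 24.06 tilt x [-0.001 -0.    -1.   ] F [-3.6 -3.   2. ] w 15.7
units [-0.012 -0.026 -0.029] turn -0.03
dial est 1.0629070714064628
```

```bash
python3 -c "
from plant import *
print(close_job())"
```

```text
the job is handed in; nothing more can be done
None
```

I slid the pan by its handle onto the large ring, let go of it, then turned the dial to about the third click. I handed the job in at 19.2 s with the gripper still closed on the dial.

- **Pan:** The last pictures put its centre at about (531–538, −95 to −99) mm. The ring centre is at about (535, −95). The allowance is 16 mm, so the pan stands wholly inside. In the readings taken during the slide the vertical force stayed near zero, so nothing suggested it was lifted.
- **Dial:** My estimate is 1.06 rad, between the third click at 1.05 and the end stop at 1.3. This comes from the tool's angle and the hob's measured turn, −0.088 to −0.092 rad by two methods. The gripper hides the pointer and ticks in the final views, so I could not confirm it by eye.
- **Side force:** I tried to relieve about 5 N of sideways force on the dial at the end. It only reversed to about 4.5 N the other way, which is still small.
- **Other things:** The mug, both tins and the salt shaker measured within about 4 mm of their first positions, which is the measuring error. The highest force I read was about 19 N, briefly, while closing on the dial.

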